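Run the mould core up to its hidden length stop and lock it

ROBOT

A 6-joint arm with a two-finger parallel gripper is mounted at the origin on the work surface. World frame = base frame: x ahead of the robot, y to its left, z up, the work surface at z = 0. Lengths are in m, angles in rad, forces in N, time in s.
With the tool pointing down it reaches from about 0.35 to 0.85 m from the base axis. Payload 8.1 kg.
Tool frame: the origin (TCP) lies between the finger pads; the fingertips stand 25 mm ahead of it and the grasp point (between the pads) lies 6 mm ahead of it; z points along the fingers, y is the line along which they close (so a half turn about z gives the same grasp; the last joint's range is limited). The gripper opens to 93 mm and grips with 3 to 60 N. Pads are 15 mm wide; open, the fingers measure 128 mm over their backs; the gripper's body (75 mm by 188 mm) begins 65 mm behind the grasp point.
Start: joints at [-1.384, 0.13, 1.488, -0, 1.523, -0.085], TCP at [0.161, -0.578, 0.244] pointing down, gripper open.
Joint ranges: [-2.96, 2.96], [-0.89, 2.26], [0.02, 2.5], [-1.34, 4.48], [0, 2.73], [-2.66, 2.66]. Speed limits (rad/s): [2.39, 2.39, 2.79, 3.14, 3.14, 3.14].

INTERFACE

Orientations are given as a rotation vector (axis times angle).
In Python, from plant import robot gives the robot as it stands.
- The arm moves only by the tool arm_command, never from a script. Its argument "increments" is text: rows parted by semicolons, each of 5 numbers parted by spaces: the closure, from 0 (fully open) to 1 (shut), then the shift along the tool's x, y, z in mm, then the turn about the tool's z in rad. A call has 1 to 5 rows; each row is the pose to reach, as a shift and turn from the pose commanded when the call began, along the tool's axes at that moment; what a row does not reach only later rows make up. A row lasts 1/10 s, in which the tool goes at most 50 mm and 8.59 degrees, less where a joint would pass 70% of its speed; a pose out of reach is approached as far as the arm can. A call with a gripper value outside its range is refused whole. The fingers move at their own pace and stop on an object; "grip_force" is the grip in N (left out, the last holds). Time passes only in rows, so rows that repeat a pose let the fingers close. It gives the time, the measured TCP pose, the force, the opening and the grip force at its end, in the units of the state.
- robot.read_state(): the state, without advancing time (a new reading comes with each control period).
- robot.read_camera(name): name is "scene" or "top"; returns the picture (420x560x3 uint8, blue, green, red); there is no depth.
- robot.camera_model(name): a dict with "fx", "fy", "cx", "cy" (pixels), "D" ([k1, k2, p1, p2, k3] as OpenCV has them; the pictures are not rectified), "eye" and "rotation" of the camera in the world. Camera axes: x right, y down, z forward; pixel columns grow to the right and rows downward; lengths in m; the calibration is good to about 2 mm. A picture is of the moment at which its call begins. camera_model takes no time and is no camera call.
- robot.close_job(): hands the job in; it is judged then, once.
The state is a dict: "t": time; "q": joint angles; "dq": joint speeds; "joint_torque": joint torques, N m; "tool_pos": TCP position; "orientation": TCP orientation; "force": force on the tool from outside, world axes, zero at the start; "wrist_torque": the same for the moment, N m; "opening": finger opening in m; "gripper_force": force on a finger pad.
Only numpy, scipy, OpenCV 4.12 (cv2) and the standard library are available. Lean on these libraries where they do the work, as an engineer would, in place of code of your own. Each camera call takes 0.05 s, during which the arm holds its last target. There are 200 camera calls.

TASK

Lay the loose metal core (the bar with the wooden carrying handle) in the open channel of the casting mould and slide it in under the cover until you feel its nose come up firmly against the length stop hidden in there - gently, for a hard push drives the stop back and spoils its setting. With the core home, swing the cam lever on the cover round to its closed end, and leave the core lying home in the mould. Do not disturb the red box, the magnifier, the tweezers or the tin.

Things in the scene. Friction and masses are not known exactly. Their poses are not given: they have to be found in the camera images.
- mould: Fixed dark steel casting mould, 260 mm long (x), 78 wide over the channel walls, base 100 wide, turned up to 0.35 rad. Origin: centre of the underside; x runs along the channel to the covered end (the core slides to +x), z up. Channel 42 mm wide about y = 0, floor at z = 10 mm, wall tops at 40. Wooden side handles (r 12 mm, z = 25 mm) reach y = +-109 mm at x = -100 mm.
- channel_mouth (a point): Mouth of the tunnel: point on the channel floor under the cover's front edge, at x = 40, y = 0, z = 10 mm of the mould, same axes. From x = -130 mm (end open) to here the channel is open on top; from here to x = 130 mm a cover plate (underside z = 40, top z = 50 mm) makes it a tunnel, closed at the far end.
- core: Loose steel-coloured bar 150 (x) x 34 x 26 mm high, both ends alike (either may lead), 0.3 to 0.55 kg; origin at the centre of its underside. On two 8 mm posts at x = +-22 mm it carries a round wooden handle, 22 mm thick, 64 mm long along x, axis 58 mm above the underside: grip its middle from above, fingers across it. At home the posts stay outside the tunnel; the handle passes above the cover.
- stop_pin (a joint): Spring pin (under 0.5 N) in the hidden stop's face: 0 = standing out 8 mm, 0.008 m = pressed flush by a core resting on the stop's face. Home is over 0.005 (core within 3 mm of the face); it stays pressed when the core is let go there.
- length_stop (a joint): How far (m) the hidden stop has been driven back: 0 at the start, must stay under 0.003. The stop is a steel block in the tunnel, its face somewhere 8 to 43 mm behind the cover's front edge, different each time. It stands firm under a light push; above about 12 N it yields and does not return. The core drags with about 1 to 5 N if it rests on the channel floor.
- cam_lever (a joint): Cam lever on top of the cover, turning about a vertical pivot: 0 = the arm points to the mould's +y, grows as it turns clockwise seen from above, 1.4 rad = closed end (pointing nearly to the mould's +x). Starts between 0 and 0.35, stays where it is left, needs about 0.7 N at the knob. Closed means over 1.2.
- lever_knob (a point): Upright wooden knob at the end of the cam lever, 60 mm from the pivot, 20 mm in diameter, from 54 to 96 mm above the bench; the point is on its axis 80 mm above the bench.
- lever_pivot (a point): The lever's pivot axis on the cover's top: x = 70 mm, y = 0, z = 50 mm of the mould. The hub there is 32 mm in diameter and reaches 64 mm above the bench, the arm 62 mm.
- red_box: Bystander: open red plastic box 110 x 90 x 60 mm, origin at the centre of its underside.
- loupe: Bystander: small folding magnifier, 50 x 40 mm, 40 mm high; origin under its centre.
- tweezers: Bystander: steel tweezers lying flat, 160 mm long, 6 mm high; origin under the middle.
- tin: Bystander: plain metal can, 60 mm in diameter, 70 mm high; origin at the centre of its underside.

How it is judged:
By the outcome, as a careful person would: the job done as asked, in the order asked, and still so for the second after the job is handed in, with the robot touching nothing.
It also fails if it takes over 67 s, if anything falls off the work surface, if the arm or the gripper's body presses on something with over 40 N, if the wrist force passes 120 N, or if a joint passes its speed limit or range.

## Working session

There is one attempt and no reset: what is moved stays moved. The work goes in short steps, Python scripts to look and compute and a tool call to move; the robot and the scene stay as the last step left them, time stands still between calls to the robot, and variables do not carry over. Pictures are saved under pics/ and viewed, at most 10 in all, crops included, and the job is handed in when it is done.

Besides the shell and the picture viewer there is one more tool, called as name(argument=value, ...), one argument or row to a line, values as JSON. arm_command: Moves the arm, as the interface text tells. Its arguments: {"type":"object","properties":{"increments":{"type":"string"},"grip_force":{"type":"number"}},"required":["increments"]}

```bash
mkdir -p pics; cat > h.py <<'E'
import numpy as np, cv2
from plant import robot
def ray(name,uv):
    m=robot.camera_model(name)
    K=np.array([[m['fx'],0,m['cx']],[0,m['fy'],m['cy']],[0,0,1]])
    p=cv2.undistortPoints(np.array(uv,float).reshape(-1,1,2),K,np.array(m['D'],float)).reshape(-1,2)
    d=np.c_[p,np.ones(len(p))]@np.array(m['rotation']).T
    return np.array(m['eye']),d
def plane(name,uv,z):
    e,d=ray(name,uv); return e+d*((z-e[2])/d[:,2])[:,None]
def tri(uv1,uv2,n1='scene',n2='top'):
    e1,d1=ray(n1,uv1);e2,d2=ray(n2,uv2);out=[]
    for a,b in zip(d1,d2):
        s=np.linalg.lstsq(np.c_[a,-b],e2-e1,rcond=None)[0]
        p,q=e1+s[0]*a,e2+s[1]*b; out.append(np.r_[(p+q)/2,np.linalg.norm(p-q)])
    return np.array(out)
def proj(name,P):
    m=robot.camera_model(name);R=np.array(m['rotation']);K=np.array([[m['fx'],0,m['cx']],[0,m['fy'],m['cy']],[0,0,1]])
    rv=cv2.Rodrigues(R.T)[0];return cv2.projectPoints(np.array(P,float).reshape(-1,3),rv,-R.T@np.array(m['eye']),K,np.array(m['D'],float))[0].reshape(-1,2)
E
python3 - <<'E'
from h import *
for n in('scene','top'):
    im=robot.read_camera(n);cv2.imwrite(f'pics/{n}0.png',im); m=robot.camera_model(n);print(n,m['eye'],m['rotation'],m['fx'])
print(robot.read_state())
E
```

```text
scene [ 1.31314353 -0.1581495   1.09195241] [-2.01150064 -1.65700143  0.51342488] 387.94919481230136
top [ 0.49254154 -0.01952868  1.19748776] [-2.14632621  2.20416369 -0.09099336] 430.7659615015914
{'t': 0.1, 'q': array([-1.38441882e+00,  1.31099721e-01,  1.48915622e+00, -3.33213471e-05,
        1.52297135e+00, -8.54111900e-02]), 'dq': array([ 1.05622101e-04, -1.96003363e-03, -3.62084088e-03, -6.35514476e-04,
        3.18508549e-05,  6.52289657e-04]), 'joint_torque': array([ 8.72449273e-04, -5.61339891e+01, -4.93097413e+01,  7.69885490e-02,
        2.90665106e-02, -5.68191331e-05]), 'tool_pos': array([ 0.16099134, -0.57752188,  0.24269166]), 'orientation': array([-3.11101276e+00, -4.25393448e-01,  1.81687391e-04]), 'force': array([ 1.04461131, -0.55711439, -0.21126758]), 'wrist_torque': array([ 0.03063394, -0.0139567 ,  0.01455048]), 'gripper_force': 0.0, 'opening': 0.0931449356070588}
```

View pics/scene0.png

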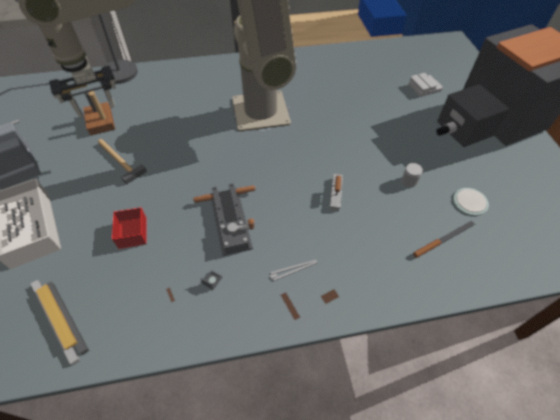

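View pics/top0.png

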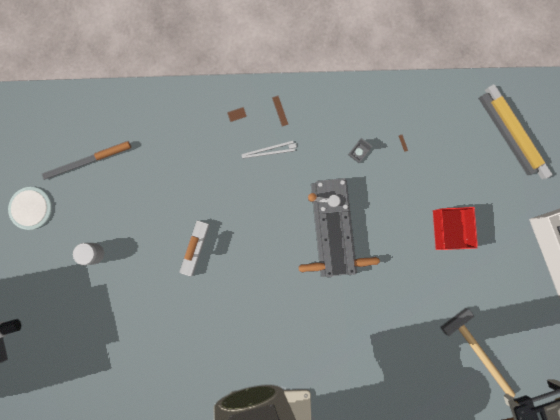

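The scene view shows the mould at about (232,218), the core at (337,192), the red box at (130,228) and the tin at (413,174). In the top view the mould is at about (337,228) with its covered end up the image. The knob is at (313,198), the core at (194,248) and the tin at (86,254).

```bash
sed -i "s/np.array(m\['rotation'\])/cv2.Rodrigues(np.array(m['rotation'],float))[0]/" h.py
python3 - <<'E'
from h import *
a=cv2.imread('pics/top0.png');b=cv2.imread('pics/scene0.png')
f=lambda im,x,y,w,h:cv2.resize(im[y:y+h,x:x+w],(w*5,h*5),interpolation=cv2.INTER_CUBIC)
o=np.zeros((600,800,3),np.uint8)
A=f(a,292,170,95,112);B=f(a,172,210,50,75)
o[:560,:475]=A; o[:375,500:750]=B
cv2.imwrite('pics/c1.png',o)
o=np.zeros((600,800,3),np.uint8)
A=f(b,188,170,75,85);B=f(b,315,165,45,55)
o[:425,:375]=A;o[:275,400:625]=B;cv2.imwrite('pics/c2.png',o)
for n,im,w in(('top',a,[(292,170,95,112),(172,210,50,75)]),('scene',b,[(188,170,75,85),(315,165,45,55)])):
    hsv=cv2.cvtColor(im,cv2.COLOR_BGR2HSV)
    for x,y,ww,h in w:
        m=cv2.inRange(hsv,(3,110,60),(20,255,255))[y:y+h,x:x+ww]
        k,l,s,c=cv2.connectedComponentsWithStats(m)
        for i in range(1,k):
            if s[i][4]>15:
                pts=np.argwhere(l==i)[:,::-1].astype(np.float32); print(n,(c[i]+[x,y]).round(1),s[i][4],cv2.minAreaRect(pts+np.float32([x,y])))
E
```

```text
top [311.9 196.8] 44 ((312.0, 196.5), (7.0, 6.0), 90.0)
top [366.2 261.3] 167 ((366.4517822265625, 261.32489013671875), (7.409693241119385, 23.36903190612793), 85.91438293457031)
top [312.  266.9] 173 ((311.520263671875, 266.7842712402344), (7.338446140289307, 25.15020751953125), 85.91438293457031)
top [191.  247.8] 148 ((191.1999969482422, 247.90000915527344), (6.640782833099365, 22.452167510986328), 18.434946060180664)
scene [244.7 189.2] 58 ((244.99156188964844, 188.96347045898438), (3.6727054119110107, 16.48969841003418), 77.00537872314453)
scene [203.3 197.6] 65 ((202.99998474121094, 197.49998474121094), (4.101219177246094, 16.54629898071289), 81.8698959350586)
scene [250.6 221.9] 18 ((250.5, 222.5), (5.0, 3.0), 90.0)
scene [337.6 183.2] 45 ((337.5, 183.0), (12.0, 3.0), 90.0)
```

View pics/c1.png

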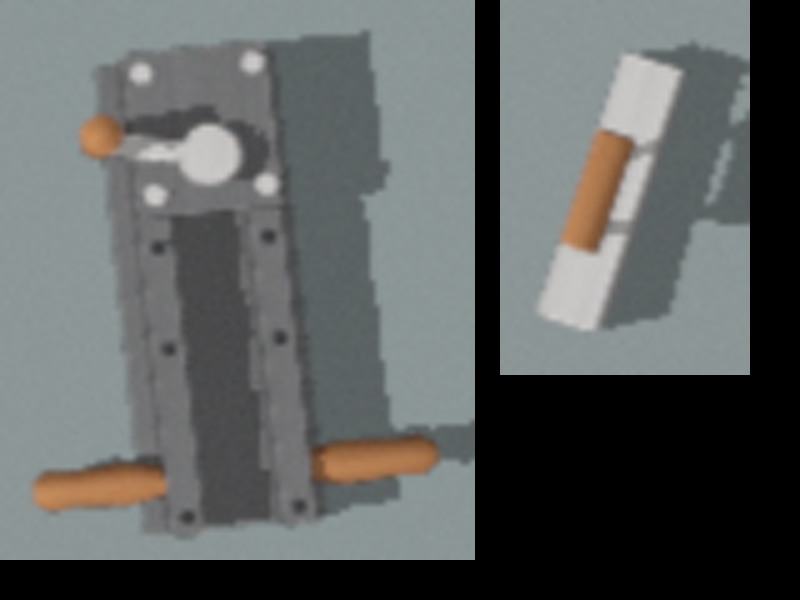

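View pics/c2.png

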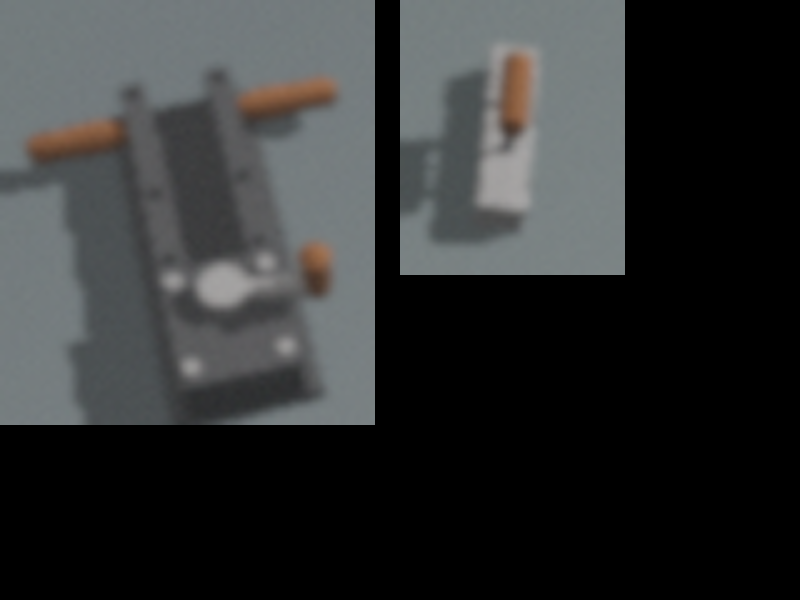

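The crops give these pairs (crop pixels):
- **Wall screws, top:** (158,247)/(268,236), (168,348)/(280,337), (188,517)/(299,506).
- **Cover front edge, top:** about (172,212) to (283,205).
- **Knob:** top (101,137), scene (316,258).
- **Core handle:** top (599,190), scene (514,92).

```bash
cat > m.py <<'E'
from h import *
T=lambda x,y:((x+.5)/5-.5+292,(y+.5)/5-.5+170)
TC=lambda x,y:((x-500+.5)/5-.5+172,(y+.5)/5-.5+210)
S=lambda x,y:((x+.5)/5-.5+188,(y+.5)/5-.5+170)
SC=lambda x,y:((x-400+.5)/5-.5+315,(y+.5)/5-.5+165)
np.set_printoptions(precision=4,suppress=True)
print('core handle tri',tri([SC(514,92)],[TC(599,191)]))
print(' mask centroid top @.058', plane('top',[(191,247.8)],.058), 'handle axis ends @.058',plane('top',[TC(617,135),TC(581,247)],.058))
c=plane('top',[TC(624,53),TC(684,72),TC(597,332),TC(538,314)],.026);print('core top corners',c,c.mean(0))
print(' sizes',[np.linalg.norm(c[i]-c[(i+1)%4]) for i in range(4)])
d=(c[0]+c[1]-c[2]-c[3])/2;print(' yaw corners',np.arctan2(d[1],d[0]))
h=plane('top',[TC(617,135),TC(581,247)],.058);e=h[0]-h[1];print(' yaw handle',np.arctan2(e[1],e[0]),np.linalg.norm(e))
print('cover screws tri',tri([S(265,261),S(173,280),S(286,346),S(192,367)],[T(154,195),T(267,184),T(140,73),T(252,63)]))
print('handles tri ends',tri([S(330,90),S(36,150)],[T(40,490),T(432,455)]))
w=plane('top',[T(158,247),T(268,236),T(168,348),T(280,337),T(188,517),T(299,506)],.040);mid=(w[::2]+w[1::2])/2;print('wall screws mid',mid,'sep',[np.linalg.norm(w[i]-w[i+1]) for i in(0,2,4)])
d=mid[0]-mid[2];print(' yaw',np.arctan2(d[1],d[0]))
s=plane('top',[T(154,195),T(267,184),T(140,73),T(252,63)],.051);print('cover screws',s,s.mean(0));d=s[2]+s[3]-s[0]-s[1];print(' yaw',np.arctan2(d[1],d[0]))
f=plane('top',[T(172,212),T(283,205)],.05);print('cover front',f)
hd=plane('top',[(366.4,261.3),(311.8,266.8)],.025);e=hd[1]-hd[0];print('handles',hd,'yaw',np.arctan2(e[1],e[0])-np.pi/2)
print('front end of walls',plane('top',[T(185,533),T(299,518)],.04))
print('knob tri',tri([S(316,250)],[T(101,137)]),plane('top',[T(101,137)],.096),'hub@.064',plane('top',[T(208,156)],.064))
E
python3 m.py
```

```text
core handle tri [[0.4963 0.195  0.062  0.0018]]
 mask centroid top @.058 [[0.4961 0.1959 0.058 ]] handle axis ends @.058 [[0.5254 0.185  0.058 ]
 [0.467  0.2047 0.058 ]]
core top corners [[0.5709 0.1864 0.026 ]
 [0.5596 0.1538 0.026 ]
 [0.4204 0.2028 0.026 ]
 [0.4308 0.2347 0.026 ]] [0.4954 0.1944 0.026 ]
 sizes [np.float64(0.03450795277095226), np.float64(0.14761599085997565), np.float64(0.033498112226399736), np.float64(0.14811188052129537)]
 yaw corners -0.33518709265638597
 yaw handle -0.32505624699543234 0.061646292094058426
cover screws tri [[ 0.591  -0.1544  0.0547  0.0006]
 [ 0.5952 -0.2144  0.0556  0.0011]
 [ 0.6569 -0.1496  0.0535  0.0004]
 [ 0.6608 -0.2095  0.0529  0.0012]]
handles tri ends [[ 0.4354 -0.0905  0.0283  0.0002]
 [ 0.4488 -0.3002  0.0266  0.0056]]
wall screws mid [[ 0.5662 -0.1873  0.04  ]
 [ 0.5118 -0.1911  0.04  ]
 [ 0.4217 -0.198   0.04  ]] sep [np.float64(0.05960774275389508), np.float64(0.060438717542338795), np.float64(0.05952158414805544)]
 yaw 0.0737131300087208
cover screws [[ 0.5913 -0.1551  0.051 ]
 [ 0.5955 -0.2158  0.051 ]
 [ 0.6572 -0.1501  0.051 ]
 [ 0.661  -0.2104  0.051 ]] [ 0.6262 -0.1828  0.051 ]
 yaw 0.07922281212412985
cover front [[ 0.582  -0.1645  0.05  ]
 [ 0.5841 -0.224   0.05  ]]
handles [[ 0.4473 -0.272   0.025 ]
 [ 0.4365 -0.1238  0.025 ]] yaw 0.07258836841782079
front end of walls [[ 0.4112 -0.1664  0.04  ]
 [ 0.4175 -0.2274  0.04  ]]
knob tri [[ 0.618  -0.1228  0.0971  0.0015]] [[ 0.6181 -0.1237  0.096 ]] hub@.064 [[ 0.6101 -0.1829  0.064 ]]
```

Everything matches the given sizes. The mould origin is at about (0.541, -0.189) with yaw 0.075, and the knob is at θ≈0.19. The core is at (0.496, 0.195) with yaw -0.33. The moves follow.

```bash
cat > go.py <<'E'
import sys,numpy as np
# usage: go.py x y z psi  target1 ... (4 numbers each): tool-frame shifts (mm) between successive poses
a=np.array(sys.argv[1:],float).reshape(-1,4)
for p,q in zip(a,a[1:]):
    d=(q-p)[:3]*1000;c,s=np.cos(p[3]),np.sin(p[3])
    print('%.1f %.1f %.1f %.3f'%(d[0]*c+d[1]*s,d[0]*s-d[1]*c,-d[2],-(q[3]-p[3])),'rows',np.linalg.norm(d)/50)
E
python3 go.py .161 -.578 .244 .272  .30 -.395 .23 0.272  .42 -.19 .22 .272  .48 .02 .2 -.33  .496 .195 .13 -.33 .496 .195 .064 -.33
```

```text
183.1 -138.9 14.0 -0.000 rows 4.604606389258477
170.7 -165.2 10.0 -0.000 rows 4.754997371187497
114.2 -186.2 20.0 0.602 rows 4.386342439892261
-41.6 -170.7 70.0 -0.000 rows 3.7831732712102952
0.0 -0.0 66.0 -0.000 rows 1.32
```

arm_command(
  increments="0 183 -139 14 0;0 183 -139 14 0;0 183 -139 14 0;0 183 -139 14 0;0 183 -139 14 0",
  grip_force=20,
)

```text
t: 0.6
tool_pos: [0.3014, -0.392, 0.2289]
orientation: [-3.111, -0.428, -0.0]
force: [0.6, -0.6, 0.3]
opening: 0.0929
gripper_force: 0.0
```

arm_command(
  increments="0 171 -165 10 0;0 171 -165 10 0;0 171 -165 10 0;0 171 -165 10 0;0 171 -165 10 0",
)

```text
t: 1.1
tool_pos: [0.4212, -0.1874, 0.2193]
orientation: [-3.112, -0.427, -0.0]
force: [0.0, -0.6, 0.5]
opening: 0.0932
gripper_force: 0.0
```

arm_command(
  increments="0 114 -186 20 0.602;0 114 -186 20 0.602;0 114 -186 20 0.602;0 114 -186 20 0.602;0 114 -186 20 0.602",
)

```text
t: 1.6
tool_pos: [0.4804, 0.0211, 0.1993]
orientation: [3.097, -0.525, 0.0]
force: [0.7, -0.9, 0.2]
opening: 0.0928
gripper_force: 0.0
```

arm_command(
  increments="0 -42 -170 70 0;0 -42 -170 70 0;0 -42 -170 70 0;0 -42 -170 70 0;0 -42 -170 70 0",
)

```text
t: 2.1
tool_pos: [0.4935, 0.1976, 0.1265]
orientation: [3.099, -0.51, -0.007]
force: [-0.5, -0.6, 0.0]
opening: 0.0933
gripper_force: 0.0
```

```bash
python3 - <<'E'
from h import *
im=robot.read_camera('scene');im2=robot.read_camera('top')
s=robot.read_state();print(s['tool_pos'],s['orientation'],s['force'])
a=cv2.resize(im[140:230,290:390],None,fx=4,fy=4,interpolation=cv2.INTER_CUBIC)
b=cv2.resize(im2[190:300,145:245],None,fx=4,fy=4,interpolation=cv2.INTER_CUBIC)
o=np.zeros((440,800,3),np.uint8);o[:360,:400]=a;o[:,400:]=b;cv2.imwrite('pics/g1.png',o)
E
```

```text
[0.49489592 0.19455515 0.12865082] [ 3.09821072e+00 -5.12732149e-01 -2.91684220e-03] [-0.72142804 -0.30220568 -0.94918116]
```

View pics/g1.png

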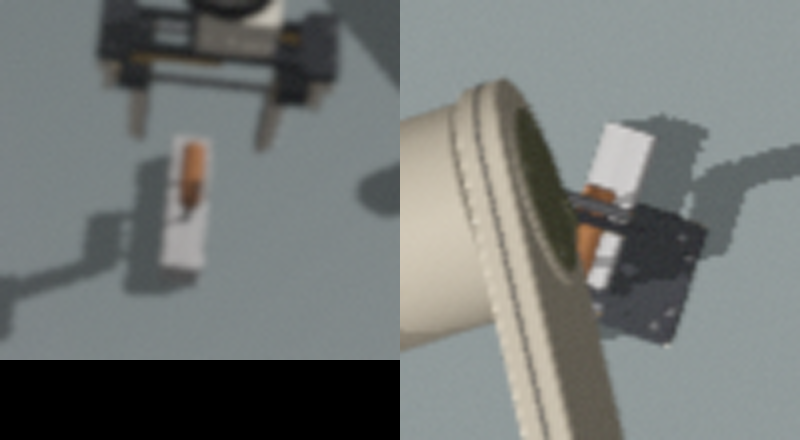

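The gripper straddles the core's handle: in the left crop the fingers are at x≈138 and 265 and the handle at 195, with the core undisturbed. I go down, grip and lift a little.

arm_command(
  increments="0 1 0 30 0;0 1 0 55 0;0 1 0 65 0;0 1 0 65 0;0 1 0 65 0",
)

```text
t: 2.7
tool_pos: [0.4975, 0.1933, 0.0659]
orientation: [-3.098, 0.518, -0.002]
force: [0.1, 0.3, 0.7]
opening: 0.093
gripper_force: 0.0
```

arm_command(
  increments="0.9 0 0 0 0;0.9 0 0 0 0;0.9 0 0 0 0;0.9 0 0 0 0;0.9 0 0 0 0",
  grip_force=25,
)

```text
t: 3.2
tool_pos: [0.4968, 0.1939, 0.0648]
orientation: [-3.099, 0.516, -0.0]
force: [-0.5, 0.3, -0.1]
opening: 0.0577
gripper_force: 0.0
```

arm_command(
  increments="0.9 0 0 0 0;0.9 0 0 0 0;0.9 0 0 0 0;0.9 0 0 0 0;0.9 0 0 0 0",
)

```text
t: 3.7
tool_pos: [0.4968, 0.1939, 0.0647]
orientation: [-3.099, 0.516, -0.0]
force: [0.4, 0.5, -0.7]
opening: 0.0214
gripper_force: 25.0
```

arm_command(
  increments="0.9 0 0 0 0;0.9 0 0 0 0;0.9 0 0 0 0",
)

```text
t: 4.0
tool_pos: [0.4967, 0.1938, 0.0647]
orientation: [-3.099, 0.516, -0.0]
force: [-0.2, 0.6, 1.2]
opening: 0.021
gripper_force: 25.0
```

```bash
python3 go.py .4967 .1938 .0647 -.330 .4967 .1938 .160 -.330 .492 -.01 .160 -.33 .4832 -.1936 .155 0.075
```

```text
0.0 -0.0 -95.3 -0.000 rows 1.9060000000000001
61.6 194.3 -0.0 -0.000 rows 4.077083761710078
51.2 176.5 5.0 -0.405 rows 3.6775752881484287
```

arm_command(
  increments="0.9 0 0 -10 0;0.9 0 0 -30 0;0.9 0 0 -60 0;0.9 0 0 -95 0;0.9 0 0 -95 0",
  grip_force=40,
)

```text
t: 4.5
tool_pos: [0.4998, 0.1946, 0.1657]
orientation: [-3.095, 0.516, -0.013]
force: [1.1, 0.9, -2.3]
opening: 0.0211
gripper_force: 40.0
```

arm_command(
  increments="0.9 10 35 0 0;0.9 25 80 0 0;0.9 40 125 0 0;0.9 52 165 0 0;0.9 61 194 0 0",
)

```text
t: 5.0
tool_pos: [0.4903, -0.0119, 0.1585]
orientation: [3.098, -0.518, -0.003]
force: [0.2, 0.4, -3.1]
opening: 0.0208
gripper_force: 40.0
```

arm_command(
  increments="0.9 15 45 0 -0.1;0.9 25 90 2 -0.2;0.9 40 135 4 -0.3;0.9 51 177 5 -0.405;0.9 51 177 5 -0.405",
)

```text
t: 5.5
tool_pos: [0.4808, -0.1982, 0.1535]
orientation: [3.138, 0.116, -0.003]
force: [0.4, 0.9, -2.7]
opening: 0.0214
gripper_force: 40.0
```

arm_command(
  increments="0.9 0 0 0 0;0.9 0 0 0 0",
)

```text
t: 5.7
tool_pos: [0.4819, -0.1925, 0.1538]
orientation: [-3.138, -0.116, 0.002]
force: [-0.1, -0.1, -3.2]
opening: 0.0209
gripper_force: 40.0
```

```bash
python3 - <<'E'
from h import *
im=robot.read_camera('scene');im2=robot.read_camera('top')
s=robot.read_state();print(s['tool_pos'],s['orientation'],s['force'])
a=cv2.resize(im[130:260,180:270],(450,650),interpolation=cv2.INTER_CUBIC)[:600]
b=cv2.resize(im2[165:285,285:355],(350,600),interpolation=cv2.INTER_CUBIC)
o=np.zeros((600,800,3),np.uint8);o[:,:450]=a;o[:,450:]=b;cv2.imwrite('pics/g2.png',o)
E
```

```text
[ 0.48233884 -0.19213539  0.15422578] [-3.13873546e+00 -1.18906051e-01  9.06022931e-04] [-0.49402271 -0.17129926 -3.08232257]
```

View pics/g2.png

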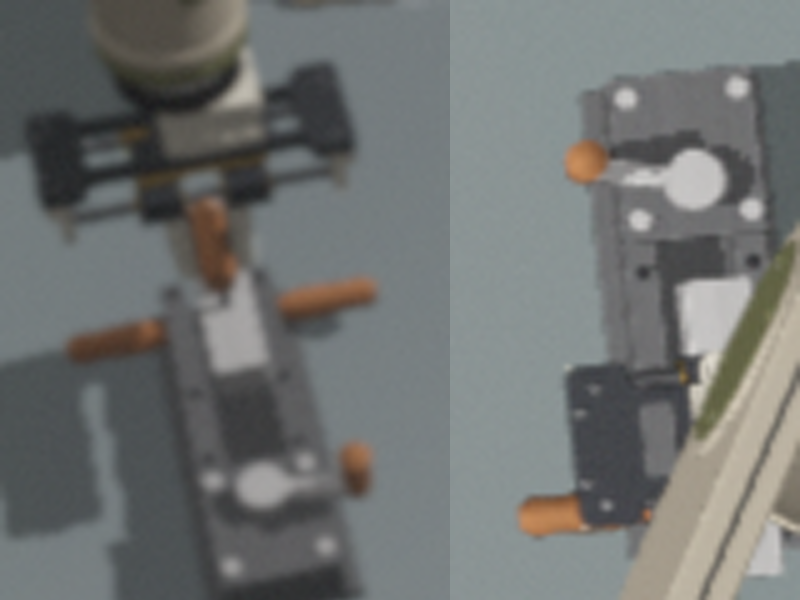

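The core hangs straight above the open channel. In the left crop its nose edge runs (212,372) to (268,360), and in the top crop (680,285) to (752,278). I check its lateral position and yaw against the mould.

```bash
python3 - <<'E'
from h import *
np.set_printoptions(precision=4,suppress=True)
t=lambda x,y:((x-450+.5)/5-.5+285,(y+.5)/5-.5+165)
s=lambda x,y:((x+.5)/5-.5+180,(y+.5)/5-.5+130)
T=[t(680,285),t(752,278)];S=[s(268,360),s(212,372)]
P=tri(S,T);print(P)
c,sn=np.cos(.075),np.sin(.075);R=np.array([[c,sn],[-sn,c]])
for nm,Q in(('tri',P[:,:2]),('top',plane('top',T,.1155)[:,:2]),('scene',plane('scene',S,.1155)[:,:2]),('topleft edge',plane('top',[t(680,285),t(684,350)],.1155)[:,:2]),('scene edges',plane('scene',[s(203,310),s(258,300)],.1155)[:,:2])):
    print(nm,(Q-[.541,-.1893])@R.T*1000)
E
```

```text
[[ 0.5523 -0.1672  0.1156  0.0006]
 [ 0.5549 -0.2032  0.1153  0.0002]]
tri [[ 12.9231  21.1808]
 [ 12.8409 -14.9273]]
top [[ 12.9924  21.4664]
 [ 12.8136 -14.9758]]
scene [[ 12.7592  20.8944]
 [ 13.032  -14.8477]]
topleft edge [[ 12.9924  21.4664]
 [-19.6561  23.1587]]
scene edges [[-37.8519 -11.747 ]
 [-36.9164  23.9264]]
```

arm_command(
  increments="0.9 0 2.5 15 0;0.9 0 2.5 30 0;0.9 0 2.5 38 0;0.9 0 2.5 38 0;0.9 0 2.5 38 0",
)

```text
t: 6.3
tool_pos: [0.4822, -0.1957, 0.1161]
orientation: [-3.139, -0.118, 0.002]
force: [0.5, 0.4, -3.5]
opening: 0.0209
gripper_force: 40.0
```

arm_command(
  increments="0.9 0 0 3 0;0.9 0 0 6 0;0.9 0 0 9 0;0.9 0 0 12 0;0.9 0 0 12 0",
)

```text
t: 6.8
tool_pos: [0.4822, -0.1958, 0.1041]
orientation: [-3.139, -0.117, 0.001]
force: [-0.8, 0.7, -3.0]
opening: 0.0209
gripper_force: 40.0
```

arm_command(
  increments="0.9 0 0 2 0;0.9 0 0 4 0;0.9 0 0 6 0;0.9 0 0 8 0;0.9 0 0 8 0",
)

```text
t: 7.3
tool_pos: [0.4823, -0.1958, 0.0962]
orientation: [-3.139, -0.117, 0.001]
force: [0.5, -0.0, -2.7]
opening: 0.021
gripper_force: 40.0
```

arm_command(
  increments="0.9 0 0 4 0;0.9 0 0 8 0;0.9 0 0 12 0;0.9 0 0 16 0;0.9 0 0 16 0",
)

```text
t: 7.8
tool_pos: [0.482, -0.1957, 0.0797]
orientation: [-3.139, -0.118, 0.002]
force: [0.5, 0.1, -3.0]
opening: 0.0211
gripper_force: 40.0
```

arm_command(
  increments="0.9 0 1 0 0;0.9 0 2 0 0;0.9 0 3 0 0;0.9 0 3 0 0",
)

```text
t: 8.2
tool_pos: [0.4829, -0.1985, 0.0808]
orientation: [-3.138, -0.117, -0.0]
force: [0.5, 4.4, -1.4]
opening: 0.0206
gripper_force: 40.0
```

arm_command(
  increments="0.9 0 -4 0 0;0.9 0 -7 0 0;0.9 0 -8 0 0;0.9 0 -9 0 0;0.9 0 -9 0 0",
)

```text
t: 8.7
tool_pos: [0.4822, -0.1904, 0.0809]
orientation: [3.138, 0.117, 0.0]
force: [0.1, -2.4, -3.0]
opening: 0.0211
gripper_force: 40.0
```

arm_command(
  increments="0.9 0 4.4 0 0;0.9 0 4.4 2 0;0.9 0 4.4 4 0;0.9 0 4.4 5 0;0.9 0 4.4 5 0",
)

```text
t: 9.2
tool_pos: [0.4822, -0.1942, 0.0752]
orientation: [-3.139, -0.117, 0.001]
force: [-0.7, 1.0, -3.7]
opening: 0.021
gripper_force: 40.0
```

arm_command(
  increments="0.9 0 0 0.5 0;0.9 0 0 0.5 0",
)

```text
t: 9.4
tool_pos: [0.4824, -0.1943, 0.0751]
orientation: [-3.139, -0.118, 0.0]
force: [-0.5, 0.2, -2.9]
opening: 0.0212
gripper_force: 40.0
```

arm_command(
  increments="0.9 0 0 0.5 0;0.9 0 0 0.5 0;0.9 0 0 1 0;0.9 0 0 1 0",
)

```text
t: 9.8
tool_pos: [0.4826, -0.1944, 0.0749]
orientation: [3.139, 0.118, 0.0]
force: [-4.3, 1.2, 4.8]
opening: 0.0213
gripper_force: 40.0
```

arm_command(
  increments="0.9 0 0 -0.8 0;0.9 0 0 -0.8 0;0.9 0 0 -0.8 0",
  grip_force=10,
)

```text
t: 10.1
tool_pos: [0.4824, -0.1944, 0.0748]
orientation: [3.139, 0.117, -0.0]
force: [-0.4, 0.4, -2.4]
opening: 0.0216
gripper_force: 10.0
```

arm_command(
  increments="0.9 4 0 0 0;0.9 10 0 0 0;0.9 16 0 0 0;0.9 20 0 0 0;0.9 20 0 0 0",
)

```text
t: 10.6
tool_pos: [0.5031, -0.1928, 0.0749]
orientation: [3.139, 0.118, 0.0]
force: [-0.3, -0.5, -2.5]
opening: 0.022
gripper_force: 10.0
```

arm_command(
  increments="0.9 2 0 0 0;0.9 4 0 0 0;0.9 6 0 0 0;0.9 8 0 0 0;0.9 8 0 0 0",
)

```text
t: 11.1
tool_pos: [0.5106, -0.1923, 0.075]
orientation: [3.139, 0.118, 0.0]
force: [-0.8, -0.6, -2.8]
opening: 0.0216
gripper_force: 10.0
```

arm_command(
  increments="0.9 1 0 0 0;0.9 2 0 0 0;0.9 2 0 0 0",
)

```text
t: 11.4
tool_pos: [0.5124, -0.1921, 0.075]
orientation: [3.139, 0.118, 0.0]
force: [0.1, -0.6, -2.9]
opening: 0.0217
gripper_force: 10.0
```

arm_command(
  increments="0.9 1 0 0 0;0.9 2 0 0 0;0.9 2.5 0 0 0;0.9 2.5 0 0 0",
  grip_force=7,
)

```text
t: 11.8
tool_pos: [0.5149, -0.192, 0.075]
orientation: [3.139, 0.118, 0.0]
force: [-0.2, -0.0, -3.7]
opening: 0.022
gripper_force: 7.0
```

arm_command(
  increments="0.9 1 0 0 0;0.9 2 0 0 0;0.9 2.5 0 0 0;0.9 2.5 0 0 0",
)

```text
t: 12.2
tool_pos: [0.5174, -0.1918, 0.0749]
orientation: [-3.139, -0.117, -0.0]
force: [0.5, -0.4, -3.7]
opening: 0.0215
gripper_force: 7.0
```

arm_command(
  increments="0.9 1 0 0 0;0.9 2 0 0 0;0.9 2.5 0 0 0;0.9 2.5 0 0 0",
)

```text
t: 12.6
tool_pos: [0.5199, -0.1916, 0.0749]
orientation: [3.139, 0.117, -0.0]
force: [0.1, 0.1, -3.0]
opening: 0.0217
gripper_force: 7.0
```

arm_command(
  increments="0.9 1 0 0 0;0.9 2 0 0 0;0.9 2.5 0 0 0;0.9 2.5 0 0 0",
)

```text
t: 13.0
tool_pos: [0.5224, -0.1914, 0.0749]
orientation: [-3.139, -0.118, -0.0]
force: [-0.3, 0.8, -3.3]
opening: 0.0218
gripper_force: 7.0
```

arm_command(
  increments="0.9 1 0 0 0;0.9 2 0 0 0;0.9 2.5 0 0 0;0.9 2.5 0 0 0",
)

```text
t: 13.4
tool_pos: [0.5249, -0.1912, 0.0749]
orientation: [3.139, 0.118, 0.0]
force: [-0.4, 0.2, -2.7]
opening: 0.0219
gripper_force: 7.0
```

arm_command(
  increments="0.9 1 0 0 0;0.9 2 0 0 0;0.9 2.5 0 0 0;0.9 2.5 0 0 0",
)

```text
t: 13.8
tool_pos: [0.527, -0.1911, 0.0749]
orientation: [3.139, 0.118, -0.001]
force: [-3.6, -0.3, -1.9]
opening: 0.0219
gripper_force: 7.0
```

arm_command(
  increments="0.9 0.3 0 0 0;0.9 0.5 0 0 0;0.9 0.5 0 0 0",
)

```text
t: 14.1
tool_pos: [0.5272, -0.1912, 0.0749]
orientation: [3.139, 0.117, -0.002]
force: [-5.6, -1.8, -0.3]
opening: 0.0217
gripper_force: 7.0
```

arm_command(
  increments="0.9 -2 0 0 0;0.9 -2 1 0 0;0.9 -1 1 0.4 0;0.9 -0.5 1 0.4 0;0.9 -0.5 1 0.4 0",
)

```text
t: 14.6
tool_pos: [0.5272, -0.1921, 0.0747]
orientation: [3.139, 0.118, -0.001]
force: [-4.8, -0.4, 1.6]
opening: 0.0218
gripper_force: 7.0
```

arm_command(
  increments="0.9 0.3 0 0 0;0.9 0.6 0 0 0;0.9 0.6 0 0 0",
)

```text
t: 14.9
tool_pos: [0.5274, -0.1922, 0.0747]
orientation: [3.139, 0.117, -0.002]
force: [-7.8, -0.6, 4.3]
opening: 0.0218
gripper_force: 7.0
```

The nose meets the stop at the same x after a sideways shift, and there's no side force, so it's home at under 8 N. I release it.

arm_command(
  increments="0.5 -0.3 0 -0.3 0;0.5 -0.3 0 -0.3 0;0.5 -0.3 0 -0.3 0;0.5 -0.3 0 -0.3 0;0.5 -0.3 0 -0.3 0",
)

```text
t: 15.4
tool_pos: [0.5279, -0.192, 0.075]
orientation: [3.139, 0.118, 0.001]
force: [-0.8, -0.4, -0.5]
opening: 0.0461
gripper_force: 0.0
```

arm_command(
  increments="0.5 0 0 -20 0;0.5 0 0 -50 0;0.5 0 0 -90 0;0.5 0 0 -120 0;0.5 0 0 -120 0",
)

```text
t: 15.9
tool_pos: [0.5306, -0.1933, 0.2009]
orientation: [3.135, 0.117, 0.013]
force: [-0.5, 0.3, 0.7]
opening: 0.0467
gripper_force: 0.0
```

```bash
python3 - <<'E'
from h import *
im=robot.read_camera('scene');im2=robot.read_camera('top')
s=robot.read_state();print(s['tool_pos'],s['orientation'],s['force'],s['opening'])
a=cv2.resize(im[130:260,180:270],(450,650),interpolation=cv2.INTER_CUBIC)[50:]
b=cv2.resize(im2[165:285,285:355],(350,600),interpolation=cv2.INTER_CUBIC)
o=np.zeros((600,800,3),np.uint8);o[:,:450]=a;o[:,450:]=b;cv2.imwrite('pics/g3.png',o)
E
```

```text
[ 0.52830399 -0.19225276  0.19577985] [3.13840353 0.11743381 0.00323731] [ 0.12911096  0.07995684 -0.1085501 ] 0.046523375180741164
```

View pics/g3.png

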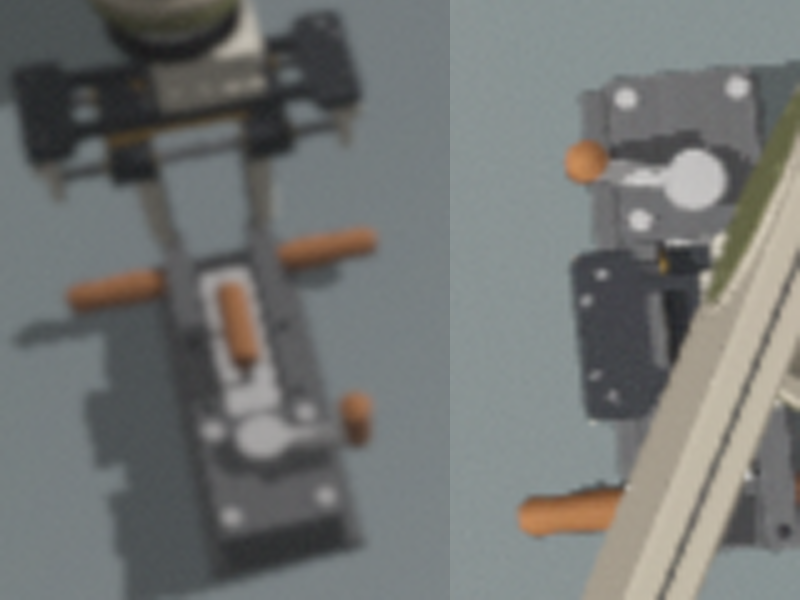

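The core lies flat in the channel with its nose under the cover. The left crop shows its handle at (238,322), and the knob is unmoved at (355,410). Next is the lever.

```bash
python3 - <<'E'
import numpy as np,subprocess
P=np.array([.6108,-.184]);L=[.5283,-.1922,.1958,.075,.618,-.1235,.165,.85,.618,-.1235,.099,.85]
print(subprocess.getoutput('python3 go.py '+' '.join(map(str,L))))
c,s=np.cos(.85),np.sin(.85);k0=np.array([.618,-.1235])
for th in(.3,.42,.54,.66,.78,.9,1.02,1.14,1.26,1.38,1.48):
    ph=.075+np.pi/2-th;d=(P+.0605*np.array([np.cos(ph),np.sin(ph)])-k0)*1000
    print(th,(d[0]*c+d[1]*s).round(1),(d[0]*s-d[1]*c).round(1))
E
```

```text
94.6 -61.8 30.8 -0.775 rows 2.3421716418742675
0.0 0.0 66.0 -0.000 rows 1.32
0.3 3.0 5.7
0.42 6.1 12.3
0.54 8.3 19.2
0.66 9.7 26.3
0.78 10.3 33.6
0.9 10.0 40.8
1.02 8.8 48.0
1.14 6.7 54.9
1.26 3.9 61.6
1.38 0.3 67.9
1.48 -3.3 72.8
```

arm_command(
  increments="0.5 40 -25 5 -0.15;0.5 70 -45 15 -0.3;0.5 95 -62 31 -0.45;0.5 95 -62 31 -0.6;0.5 95 -62 31 -0.75",
)

```text
t: 16.5
tool_pos: [0.6166, -0.1215, 0.16]
orientation: [-2.87, -1.269, 0.007]
force: [-0.7, -1.3, 0.7]
opening: 0.0465
gripper_force: 0.0
```

arm_command(
  increments="0.5 0 0 0 -0.025;0.5 0 0 0 -0.025;0.5 0 0 0 -0.025",
)

```text
t: 16.8
tool_pos: [0.6174, -0.1232, 0.1633]
orientation: [-2.864, -1.29, 0.001]
force: [0.9, 0.1, 0.7]
opening: 0.0466
gripper_force: 0.0
```

arm_command(
  increments="0.5 0 0 20 0;0.5 0 0 40 0;0.5 0 0 55 0;0.5 0 0 65 0;0.5 0 0 65 0",
)

```text
t: 17.3
tool_pos: [0.6166, -0.1228, 0.0969]
orientation: [-2.861, -1.293, 0.004]
force: [-0.8, 0.2, -0.3]
opening: 0.0464
gripper_force: 0.0
```

arm_command(
  increments="0.68 0 0 0 0;0.68 0 0 0 0;0.68 0 0 0 0;0.68 0 0 0 0",
)

```text
t: 17.7
tool_pos: [0.6183, -0.1232, 0.0997]
orientation: [2.862, 1.295, 0.002]
force: [0.9, -0.3, -0.1]
opening: 0.0302
gripper_force: 0.0
```

arm_command(
  increments="0.68 3 6 0 0;0.68 6 12 0 0;0.68 8 19 0 0;0.68 10 26 0 0;0.68 10 34 0 0",
)

```text
t: 18.2
tool_pos: [0.6506, -0.1381, 0.0987]
orientation: [-2.862, -1.295, 0.0]
force: [0.4, 1.4, -0.9]
opening: 0.03
gripper_force: 0.7
```

arm_command(
  increments="0.68 0 7 0 0;0.68 -1 14 0 0;0.68 -3 21 0 0;0.68 -6 27.5 0 0;0.68 -10 34 0 0",
)

```text
t: 18.7
tool_pos: [0.6691, -0.1686, 0.0988]
orientation: [2.862, 1.295, -0.0]
force: [0.2, 1.4, 0.3]
opening: 0.0299
gripper_force: 0.5
```

arm_command(
  increments="0.68 -1 2 0 0;0.68 -2 4 0 0;0.68 -2 4 0 0",
)

```text
t: 19.0
tool_pos: [0.6706, -0.1725, 0.0989]
orientation: [2.862, 1.294, -0.0]
force: [-0.8, 0.2, 0.3]
opening: 0.0298
gripper_force: 0.0
```

arm_command(
  increments="0.6 0 -2 0 0;0.6 0 -2 -20 0;0.6 0 -2 -60 0;0.6 0 -2 -110 0;0.6 0 -2 -130 0",
)

```text
t: 19.5
tool_pos: [0.6709, -0.1711, 0.2355]
orientation: [2.857, 1.293, 0.009]
force: [0.8, -0.4, 1.6]
opening: 0.0371
gripper_force: 0.0
```

arm_command(
  increments="0.6 50 -50 0 0;0.6 100 -100 0 0;0.6 140 -140 0 0;0.6 140 -140 0 0;0.6 140 -140 0 0",
)

```text
t: 20.0
tool_pos: [0.6555, 0.0334, 0.2291]
orientation: [-2.856, -1.303, -0.002]
force: [0.6, -0.2, 0.3]
opening: 0.0372
gripper_force: 0.0
```

```bash
python3 - <<'E'
from h import *
im=robot.read_camera('scene');im2=robot.read_camera('top')
s=robot.read_state();print(s['t'],s['tool_pos'],s['force'])
a=cv2.resize(im[130:260,180:270],(450,650),interpolation=cv2.INTER_CUBIC)[50:]
b=cv2.resize(im2[165:285,300:370],(350,600),interpolation=cv2.INTER_CUBIC)
o=np.zeros((600,800,3),np.uint8);o[:,:450]=a;o[:,450:]=b;cv2.imwrite('pics/g4.png',o)
E
```

```text
20.1 [0.65606311 0.02831073 0.22905373] [ 0.03963622 -0.41669178  0.01547162]
```

View pics/g4.png

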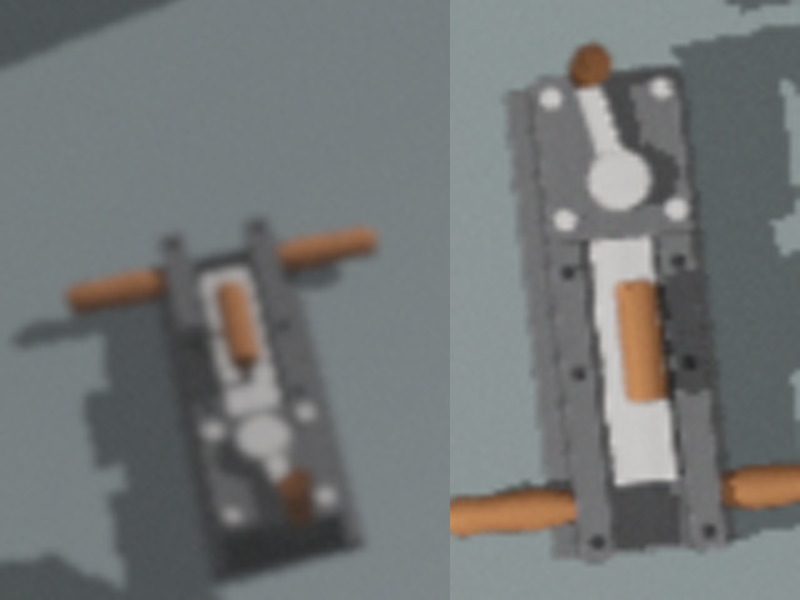

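The core lies home with its tail edge at about (645,484) in the top crop. The lever points nearly along the channel, with the knob at (591,64) and the hub at (619,179). I check the numbers and then hand in.

```bash
python3 - <<'E'
from h import *
t=lambda x,y:((x-450+.5)/5-.5+300,(y+.5)/5-.5+165)
k=plane('top',[t(591,64)],.096)[0];d=k[:2]-[.6108,-.184]
th=.075+np.pi/2-np.arctan2(d[1],d[0]);print('theta',th,'r',np.hypot(*d))
c=plane('top',[t(647,484)],.036)[0][:2]-[.541,-.1893];x=c[0]*np.cos(.075)+c[1]*np.sin(.075);print('tail x',x,'nose',x+.15)
if th>1.3 and x+.15>.05: print(robot.close_job())
E
```

```text
theta 1.3523230431584212 r 0.05961690280542712
tail x -0.09181296631380874 nose 0.058187033686191256
the job is handed in; nothing more can be done
None
```

The core is home against the length stop (peak push about 8 N), the cam lever is closed at about 1.35 rad, and the job was handed in at about 20 s; the pin and stop joints could not be read directly, so home is judged from the feel and the camera views.

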